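# Put the mixed-up saucepan lids back on their own pans

### The job

The three saucepan lids have been put on the wrong pans: move them so that each lid sits fully home on the pan whose side grips have the colour of the lid's handle bar. Park a lid flat on the empty cork mat on the way, letting go of it there, to make room for the exchange. Set the lids down gently without dropping them, and leave the pans, the screw carton and the bowl where they stand.

Things in the scene. Friction and masses are not known exactly. Their poses are not given: they have to be found in the camera images.
- lid_red_grip (a point): Loose steel pan lid, 0.2 kg, red handle bar. Point: bar's centre, on the lid's axis; z up, x along the bar. Bar 82 x 16 (y) x 14 high, on black posts 58 mm apart inside; 25 mm free under it; lid's top 32 below the point. Disc 144 across, underside 42 below the point, with a centring plug 104 across whose flat foot is 52 below the point. At the start it sits on a pan of another colour.
- lid_blue_grip (a point): Loose steel pan lid, 0.2 kg, blue handle bar. Point: bar's centre, on the lid's axis; z up, x along the bar. Bar 82 x 16 (y) x 14 high, on black posts 58 mm apart inside; 25 mm free under it; lid's top 32 below the point. Disc 144 across, underside 42 below the point, with a centring plug 104 across whose flat foot is 52 below the point. At the start it sits on a pan of another colour.
- lid_yellow_grip (a point): Loose steel pan lid, 0.2 kg, yellow handle bar. Point: bar's centre, on the lid's axis; z up, x along the bar. Bar 82 x 16 (y) x 14 high, on black posts 58 mm apart inside; 25 mm free under it; lid's top 32 below the point. Disc 144 across, underside 42 below the point, with a centring plug 104 across whose flat foot is 52 below the point. At the start it sits on a pan of another colour.
- pan_red: Loose round steel saucepan, 0.6 kg, two red side grips; home of the lid with the red bar. Origin: centre of its underside, on the bench; z up, grips along +x and -x. Outside diameter 126 mm, mouth 120, rim 72 high; grips reach 96 mm from the axis, top 62 high. With a lid fully home, plug in the mouth, the lid's bar centre is 114 mm above this origin.
- pan_blue: Loose round steel saucepan, 0.6 kg, two blue side grips; home of the lid with the blue bar. Origin: centre of its underside, on the bench; z up, grips along +x and -x. Outside diameter 126 mm, mouth 120, rim 72 high; grips reach 96 mm from the axis, top 62 high. With a lid fully home, plug in the mouth, the lid's bar centre is 114 mm above this origin.
- pan_yellow: Loose round steel saucepan, 0.6 kg, two yellow side grips; home of the lid with the yellow bar. Origin: centre of its underside, on the bench; z up, grips along +x and -x. Outside diameter 126 mm, mouth 120, rim 72 high; grips reach 96 mm from the axis, top 62 high. With a lid fully home, plug in the mouth, the lid's bar centre is 114 mm above this origin.
- mat: Empty round cork mat, 170 mm across and 6 mm thick, fixed to the bench: the free spot for parking a lid. Origin at the centre of its underside. A lid lying flat on it, on the foot of its plug, has its bar centre 58 mm above this origin.
- screw_box: Bystander: small open cardboard carton of screws, 85 x 65 x 45 mm, loose, 0.5 kg, to be left alone. Origin at the centre of its underside.
- bowl: Bystander: small steel bowl, 80 mm across and 35 mm high, loose, to be left alone. Origin at the centre of its underside.

How it is judged:
By the outcome, as a careful person would: the job done as asked, in the order asked, and still so for the second after the job is handed in, with the robot touching nothing.
It also fails if it takes over 112 s, if anything falls off the work surface, if the arm or the gripper's body presses on something with over 40 N, if the wrist force passes 120 N, or if a joint passes its speed limit or range.

### The arm

A 6-joint arm with a two-finger parallel gripper is mounted at the origin on the work surface. World frame = base frame: x ahead of the robot, y to its left, z up, the work surface at z = 0. Lengths are in mm, angles in rad, forces in N, time in s.
With the tool pointing down it reaches from about 250 to 725 mm from the base axis. Payload 4 kg.
Tool frame: the origin (TCP) lies at the centre of the arm's flange, where the gripper is bolted on; the fingertips stand 173 mm ahead of it and the grasp point (between the pads) lies 155 mm ahead of it; x points along the fingers, y is the direction in which the jaws open and shut, and the axes are right-handed (so a half turn about x gives the same grasp; the last joint's range is limited). The gripper opens to 85 mm and grips with 20 to 120 N. Pads are 22 mm wide; open, the fingers measure 114 mm over their backs; the gripper's body (76 mm by 85 mm) begins 54 mm behind the grasp point. The pads swing forward as they close: fully open they stand 13 mm farther back than shut.
Start: joints at [1.281, 0.241, 0.005, 1.335, 0, 1.571], TCP at [142.879, 479.151, 404.706] pointing down, gripper open.
Joint ranges: [-2.72, 2.72], [-1.05, 1.87], [-1.09, 1.28], [-1.99, 2.15], [-1.42, 1.44], [-3.14, 3.14]. Speed limits (rad/s): [2.79, 2.79, 3.14, 3.14, 3.14, 3.14].

### API

Orientations are given as a 3x3 rotation matrix whose columns are the frame's x, y, z axes.
In Python, from workcell import r, camera, calibration gives the robot as it stands.
- The arm moves only by the shell command python3 -m pendant 'ROWS' [FORCE]. ROWS is JSON, a list that holds one entry, the list of rows, each a list of 7 numbers: the shift along the world's x, y, z in mm, then the turn, a rotation vector about the world's x, y, z in rad, then the opening in per cent of the stroke, from 0 (shut) to 100 (fully open). In form: [[[x, y, z, wx, wy, wz, jaw], ...]]. A call has 1 to 20 rows; each row is the pose to reach, as a shift and turn from the pose measured when the call began; what a row does not reach only later rows make up. A row lasts 1/8 s, in which the tool goes at most 62.5 mm and 10.7 degrees, less where a joint would pass 70% of its speed; a pose out of reach is approached as far as the arm can. A call with a gripper value outside its range is refused whole. The fingers move at their own pace and stop on an object; FORCE is the grip in N (left out, the last holds). Time passes only in rows, so rows that repeat a pose let the fingers close. It gives the time, the measured TCP pose, the force and the opening at its end, in the units of the state.
- r.observe(): the state, without advancing time (a new reading comes with each control period).
- camera(name): name is "side" or "top"; returns the picture (420x560x3 uint8, red, green, blue); there is no depth.
- calibration(name): a dict with "fx", "fy", "cx", "cy" (pixels), "eye" and "attitude" of the camera in the world. Camera axes: x right, y up, looking along -z (the intrinsics and any distortion apply to the point x, -y, -z); pixel columns grow to the right and rows downward; lengths in mm; the calibration is good to about 2 mm. A picture is of the moment at which its call begins. calibration takes no time and is no camera call.
- r.hand_in(): hands the job in, once; it reports no verdict.
The state is a dict: "time_s": time; "qpos": joint angles; "qd": joint speeds; "tau": joint torques, N m; "ee_pos": TCP position; "orientation": TCP orientation; "contact_force": force on the tool from outside, world axes, zero at the start; "torque": the same for the moment, N m; "gripper_width": opening from 0.0 (shut) to 1.0 (fully open).
Only numpy, scipy, OpenCV 4.12 (cv2) and the standard library are available. Lean on these libraries where they do the work, as an engineer would, in place of code of your own. Each camera call takes 0.05 s, during which the arm holds its last target. There are 200 camera calls.

## Working session

There is one attempt and no reset: what is moved stays moved. The work goes in short steps, Python scripts to look and compute and a shell command to move; the robot and the scene stay as the last step left them, time stands still between calls to the robot, and variables do not carry over. Pictures are saved under pics/ and viewed, about 12 in all and at most 16, crops included, and the job is handed in when it is done.

```bash
mkdir -p pics; ls
python3 - <<'E'
from workcell import r,camera,calibration
import cv2
for n in("top","side"):
    cv2.imwrite(f"pics/{n}0.png",camera(n)[:,:,::-1]); print(n,calibration(n))
print(r.observe())
E
```

```text
pics
top {'fx': 449.4811431614003, 'fy': 449.4811431614003, 'cx': 276.66763788911277, 'cy': 212.49824994770927, 'eye': array([390.79843725,  -8.24794263, 972.94053848]), 'attitude': array([[-2.43034570e-02,  9.86540945e-01, -1.61698192e-01],
       [-9.99696877e-01, -2.46201621e-02,  4.50968608e-05],
       [-3.93654580e-03,  1.61650274e-01,  9.86840257e-01]])}
side {'fx': 431.7875355564187, 'fy': 431.7875355564187, 'cx': 285.7676515397372, 'cy': 208.9210637719647, 'eye': array([370.49269874, 629.52625561, 841.69082089]), 'attitude': array([[-0.97003919,  0.19136211, -0.14968139],
       [-0.24233754, -0.71847839,  0.65196727],
       [ 0.01721899,  0.66870722,  0.74332641]])}
{'time_s': 0.1, 'qpos': array([ 1.28099149e+00,  2.41344865e-01,  3.86041367e-03,  1.33521475e+00,
       -2.39903135e-06,  1.57080934e+00]), 'qd': array([ 3.41514784e-04, -1.77208798e-04,  3.41912159e-03,  4.80187879e-05,
        4.81053284e-04,  7.79866309e-04]), 'tau': array([ 7.84151434e-04, -3.73137438e+01,  2.53010076e+01,  1.08601412e-02,
        5.47405909e-05, -1.16518848e-05]), 'ee_pos': array([142.81399854, 478.9186864 , 403.89862556]), 'orientation': array([[-5.41474640e-04,  2.85777156e-01,  9.58295948e-01],
       [-1.82420391e-03,  9.58294212e-01, -2.85777669e-01],
       [-9.99998190e-01, -1.90286857e-03,  2.42379239e-06]]), 'contact_force': array([ 0.4186147 , -0.08917401, -0.74767546]), 'torque': array([ 0.02197315,  0.0063145 , -0.0046635 ]), 'gripper_width': 1.0005995477539904}
```

View pics/top0.png

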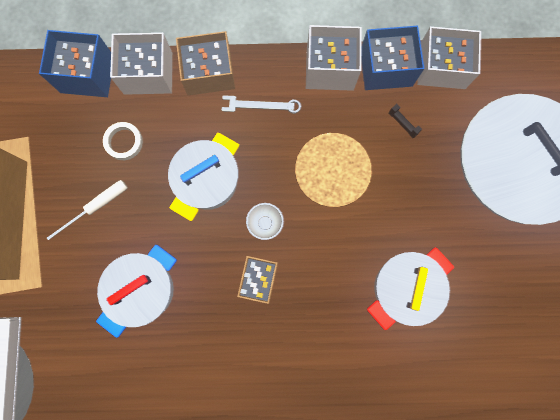

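View pics/side0.png

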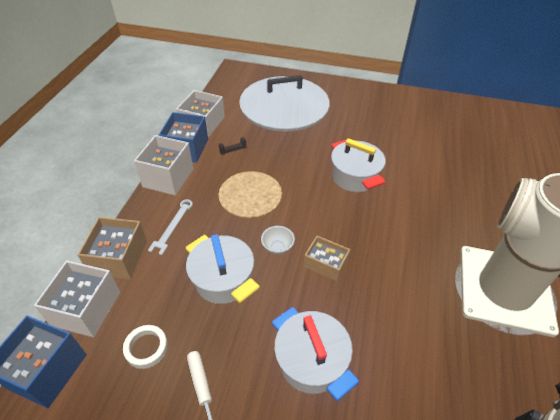

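Top view: the yellow lid (bar 420,288) is on the red pan, the red lid (128,290) is on the blue pan, and the blue lid (200,169) is on the yellow pan. The mat is at (333,170), the bowl at (265,221) and the screw carton at (258,280). The side view shows the same layout.

```bash
cat > h.py <<'E'
import numpy as np,cv2
from workcell import r,camera,calibration
def back(n,uv,z):
    c=calibration(n);u,v=uv
    d=c["attitude"]@np.array([(u-c["cx"])/c["fx"],-(v-c["cy"])/c["fy"],-1.]);e=c["eye"]
    return e+d*(z-e[2])/d[2]
def proj(n,P):
    c=calibration(n);p=c["attitude"].T@(np.asarray(P,float)-c["eye"])
    return np.array([c["cx"]+c["fx"]*p[0]/-p[2],c["cy"]-c["fy"]*p[1]/-p[2]])
def mask(im,col):
    h=cv2.cvtColor(im,cv2.COLOR_RGB2HSV);H,S,V=cv2.split(h)
    if col=="red": m=((H<6)|(H>174))
    elif col=="yellow": m=(H>22)&(H<34)
    else: m=(H>100)&(H<118)
    return (m&(S>150)&(V>120)).astype(np.uint8)
def blobs(n,col,im=None,amin=60):
    im=camera(n) if im is None else im
    k,l,st,ce=cv2.connectedComponentsWithStats(mask(im,col))
    out=[]
    for i in range(1,k):
        if st[i,4]>=amin:
            pts=np.argwhere(l==i)[:,::-1].astype(np.float32)
            out.append((ce[i].round(1),int(st[i,4]),cv2.minAreaRect(pts)))
    return out
E
python3 - <<'E'
from h import *
for n in("top","side"):
    im=cv2.imread(f"pics/{n}0.png")[:,:,::-1].copy()
    for c in("red","blue","yellow"):
        for ce,a,rc in blobs(n,c,im):
            b=cv2.boxPoints(rc)
            def ang(z):
                w=[back(n,p,z)[:2] for p in b]
                e=max((w[1]-w[0],w[2]-w[1]),key=np.linalg.norm);return np.degrees(np.arctan2(e[1],e[0]))%180,np.linalg.norm(w[1]-w[0]).round(),np.linalg.norm(w[2]-w[1]).round()
            print(n,c,ce,a,"z119",back(n,ce,119)[:2].round(),"z62",back(n,ce,62)[:2].round(),ang(119))
    for nm,p in (("mat",(333.5,170)),) if n=="top" else (("mat",(250,194)),): print(nm,back(n,p,6).round())
E
```

```text
top red [441.1 259.5] 288 z119 [ 433. -317.] z62 [ 436. -337.] (np.float64(41.84648998143081), np.float64(22.0), np.float64(52.0))
top red [126.8 289.5] 381 z119 [391. 276.] z62 [392. 295.] (np.float64(122.45159451214937), np.float64(82.0), np.float64(16.0))
top red [380.1 315.2] 390 z119 [ 333. -195.] z62 [ 329. -208.] (np.float64(38.2593384651025), np.float64(27.0), np.float64(53.0))
top blue [66.6 61. ] 182 z119 [855. 413.] z62 [886. 441.] (np.float64(82.0925354342165), np.float64(97.0), np.float64(114.0))
top blue [400.1  67.7] 88 z119 [ 822. -266.] z62 [ 851. -283.] (np.float64(98.57738776165634), np.float64(105.0), np.float64(35.0))
top blue [198.9 167.9] 303 z119 [623. 142.] z62 [638. 152.] (np.float64(120.75177702481483), np.float64(80.0), np.float64(15.0))
top blue [162.2 256.8] 344 z119 [451. 211.] z62 [455. 225.] (np.float64(49.75395633087328), np.float64(26.0), np.float64(52.0))
top blue [109.9 325.3] 312 z119 [327. 306.] z62 [323. 327.] (np.float64(56.59156902110803), np.float64(24.0), np.float64(53.0))
top yellow [226.1 142.3] 257 z119 [674.  88.] z62 [693.  95.] (np.fl
[... 715 characters left out ...]
4(13.0), np.float64(79.0))
side blue [283.7 316.6] 127 z119 [455. 255.] z62 [462. 226.] (np.float64(58.74968095649565), np.float64(48.0), np.float64(17.0))
side blue [ 18.8 382.4] 84 z119 [846. 479.] z62 [883. 467.] (np.float64(23.5812744974468), np.float64(63.0), np.float64(29.0))
side blue [342.4 384.9] 458 z119 [331. 351.] z62 [328. 329.] (np.float64(52.057274818901746), np.float64(51.0), np.float64(26.0))
side yellow [359.5 145.5] 136 z119 [ 384. -270.] z62 [ 385. -340.] (np.float64(157.933329072203), np.float64(24.0), np.float64(81.0))
side yellow [245.5 294.3] 68 z119 [537. 228.] z62 [550. 196.] (np.float64(37.68063788234488), np.float64(53.0), np.float64(23.0))
mat [ 645. -131.    6.]
```

Bars (±3 mm, both cameras agree, and lengths come out at about 81 mm as specified):

| Lid | Bar centre | Bar angle |
|---|---|---|
| Yellow | (381,-271) | 163° |
| Red | (391,277) | 122° |
| Blue | (623,142) | 121° |

Pan centres lie within about 2 mm of their bars, and the mat is at (643,-134). The jaw is already at 73.4°, which suits the yellow bar, so I go above it first.

```bash
python3 -m pendant '[[[307,-479,-10,0,0,0,100],[307,-479,-10,0,0,0,100],[307,-479,-10,0,0,0,100],[307,-479,-10,0,0,0,100],[307,-479,-10,0,0,0,100],[307,-479,-10,0,0,0,100],[307,-479,-10,0,0,0,100],[307,-479,-10,0,0,0,100],[307,-479,-10,0,0,0,100],[238,-750,-60,0,0,0,100],[238,-750,-60,0,0,0,100],[238,-750,-60,0,0,0,100],[238,-750,-60,0,0,0,100],[238,-750,-60,0,0,0,100],[238,-750,-60,0,0,0,100],[238,-750,-60,0,0,0,100],[238,-750,-60,0,0,0,100]]]' 30
python3 - <<'E'
from h import *
cv2.imwrite("pics/a.png",np.hstack([cv2.resize(camera("side")[60:260,240:500],None,fx=1.5,fy=1.5),cv2.resize(camera("top")[180:380,310:570],None,fx=1.5,fy=1.5)])[:,:,::-1])
E
```

```text
time_s: 2.22
ee_pos: [381.2, -270.1, 344.1]
orientation: [[-0.0, 0.284, 0.959], [-0.002, 0.959, -0.284], [-1.0, -0.002, 0.0]]
contact_force: [0.2, -0.6, -0.4]
gripper_width: 1.0
```

View pics/a.png

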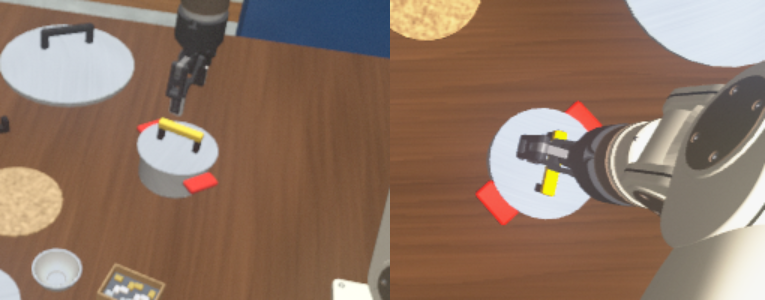

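The fingers straddle the bar's middle and the jaw lies across it. I go down, close and lift slightly.

```bash
python3 -m pendant '[[[0,0,-30,0,0,0,100],[0,0,-50,0,0,0,100],[0,0,-60,0,0,0,100],[0,0,-68,0,0,0,100],[0,0,-73,0,0,0,100],[0,0,-73,0,0,0,100],[0,0,-73,0,0,0,0],[0,0,-73,0,0,0,0],[0,0,-73,0,0,0,0],[0,0,-73,0,0,0,0],[0,0,-73,0,0,0,0],[0,0,-73,0,0,0,0],[0,0,-73,0,0,0,0],[0,0,-73,0,0,0,0]]]' 35
python3 -m pendant '[[[0,0,5,0,0,0,0],[0,0,15,0,0,0,0],[0,0,35,0,0,0,0],[0,0,60,0,0,0,0],[0,0,85,0,0,0,0],[0,0,95,0,0,0,0],[0,0,95,0,0,0,0],[0,0,95,0,0,0,0]]]'
python3 - <<'E'
from h import *
cv2.imwrite("pics/b.png",np.hstack([cv2.resize(camera("side")[40:240,240:500],None,fx=1.5,fy=1.5),cv2.resize(camera("top")[180:380,310:570],None,fx=1.5,fy=1.5)])[:,:,::-1])
E
```

```text
time_s: 4.08
ee_pos: [381.3, -270.2, 271.5]
orientation: [[0.0, 0.284, 0.959], [-0.003, 0.959, -0.284], [-1.0, -0.002, 0.001]]
contact_force: [-0.4, -0.9, 4.8]
gripper_width: 0.18
time_s: 5.08
ee_pos: [381.0, -270.0, 365.4]
orientation: [[-0.001, 0.284, 0.959], [-0.001, 0.959, -0.284], [-1.0, -0.002, -0.001]]
contact_force: [-1.1, 0.1, -1.5]
gripper_width: 0.18
```

View pics/b.png

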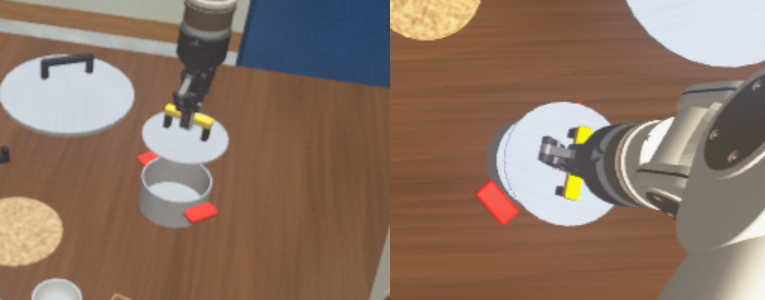

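The lid is held level and the red pan is open and undisturbed. I carry the lid to the mat: shift (262,136), then down 150.

```bash
python3 -m pendant '[[[20,10,0,0,0,0,0],[55,28,0,0,0,0,0],[95,49,0,0,0,0,0],[135,70,0,0,0,0,0],[175,91,0,0,0,0,0],[215,112,0,0,0,0,0],[245,127,0,0,0,0,0],[262,136,0,0,0,0,0],[262,136,-20,0,0,0,0],[262,136,-50,0,0,0,0],[262,136,-80,0,0,0,0],[262,136,-105,0,0,0,0],[262,136,-125,0,0,0,0],[262,136,-135,0,0,0,0],[262,136,-142,0,0,0,0],[262,136,-142,0,0,0,0],[262,136,-142,0,0,0,0]]]'
python3 - <<'E'
from h import *
cv2.imwrite("pics/c.png",np.hstack([cv2.resize(camera("side")[100:300,140:400],None,fx=1.5,fy=1.5),cv2.resize(camera("top")[80:280,220:480],None,fx=1.5,fy=1.5)])[:,:,::-1])
E
```

```text
time_s: 7.3
ee_pos: [643.4, -134.1, 224.3]
orientation: [[0.0, 0.284, 0.959], [-0.002, 0.959, -0.284], [-1.0, -0.001, 0.0]]
contact_force: [-0.8, -0.0, -1.3]
gripper_width: 0.18
```

View pics/c.png

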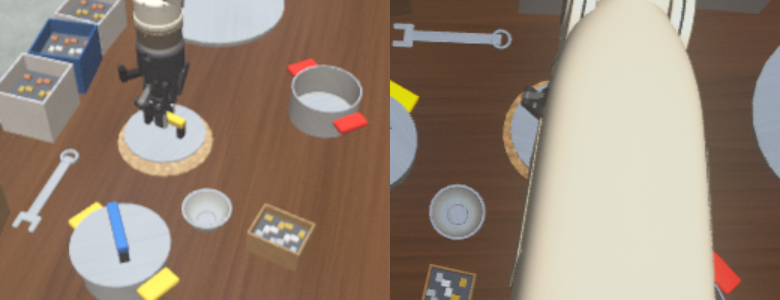

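The lid hovers centred over the mat with cork showing all round. I lower it gently to contact.

```bash
python3 -m pendant '[[[0,0,-2,0,0,0,0],[0,0,-4,0,0,0,0],[0,0,-6,0,0,0,0],[0,0,-7,0,0,0,0],[0,0,-8,0,0,0,0],[0,0,-8,0,0,0,0],[0,0,-8,0,0,0,0]]]'
```

```text
time_s: 8.28
ee_pos: [643.4, -134.1, 216.4]
orientation: [[0.0, 0.284, 0.959], [-0.002, 0.959, -0.284], [-1.0, -0.001, 0.001]]
contact_force: [-0.4, 0.0, -1.9]
gripper_width: 0.179
```

```bash
python3 -m pendant '[[[0,0,-1,0,0,0,0],[0,0,-1,0,0,0,0],[0,0,-1,0,0,0,0]]]'; python3 -m pendant '[[[0,0,-1,0,0,0,0],[0,0,-1,0,0,0,0],[0,0,-1,0,0,0,0]]]'
```

```text
time_s: 8.65
ee_pos: [643.5, -134.1, 215.6]
orientation: [[0.001, 0.284, 0.959], [-0.002, 0.959, -0.284], [-1.0, -0.001, 0.001]]
contact_force: [0.5, 0.4, -1.4]
gripper_width: 0.177
time_s: 9.02
ee_pos: [643.5, -134.1, 215.6]
orientation: [[0.001, 0.284, 0.959], [-0.002, 0.959, -0.284], [-1.0, -0.001, 0.002]]
contact_force: [-2.9, 0.0, 5.1]
gripper_width: 0.184
```

The mat has taken contact (+6 N), so I release, rise and go to the red lid (shift -252.5, 411, turn -41.2°).

```bash
python3 -m pendant '[[[0,0,0,0,0,0,40],[0,0,0,0,0,0,100],[0,0,0,0,0,0,100],[0,0,0,0,0,0,100],[0,0,0,0,0,0,100],[0,0,0,0,0,0,100],[0,0,10,0,0,0,100],[0,0,40,0,0,0,100],[0,0,90,0,0,0,100],[0,0,140,0,0,0,100],[0,0,160,0,0,0,100]]]'
python3 -m pendant '[[[-30,50,0,0,0,-0.1,100],[-60,98,0,0,0,-0.25,100],[-90,146,0,0,0,-0.4,100],[-120,195,0,0,0,-0.55,100],[-150,244,0,0,0,-0.719,100],[-180,293,0,0,0,-0.719,100],[-210,342,0,0,0,-0.719,100],[-235,382,0,0,0,-0.719,100],[-252,411,-10,0,0,-0.719,100],[-252,411,-35,0,0,-0.719,100],[-252,411,-35,0,0,-0.719,100],[-252,411,-35,0,0,-0.719,100]]]'
python3 - <<'E'
from h import *
t=camera("top");s=camera("side")
cv2.imwrite("pics/d.png",np.hstack([cv2.resize(s[130:420,140:420],None,fx=1.4,fy=1.4),cv2.resize(t[130:420,60:340],None,fx=1.4,fy=1.4)])[:,:,::-1])
cv2.imwrite("pics/e.png",np.hstack([cv2.resize(s[120:220,310:410],None,fx=4,fy=4),cv2.resize(t[230:330,360:460],None,fx=4,fy=4)])[:,:,::-1])
E
```

```text
time_s: 10.4
ee_pos: [643.9, -134.2, 381.1]
orientation: [[0.009, 0.284, 0.959], [-0.003, 0.959, -0.284], [-1.0, -0.001, 0.009]]
contact_force: [0.7, 0.7, -0.0]
gripper_width: 1.001
time_s: 11.9
ee_pos: [392.3, 276.7, 347.2]
orientation: [[0.006, 0.845, 0.534], [-0.008, 0.534, -0.845], [-1.0, 0.001, 0.009]]
contact_force: [-1.0, 0.1, 0.7]
gripper_width: 1.003
```

View pics/d.png

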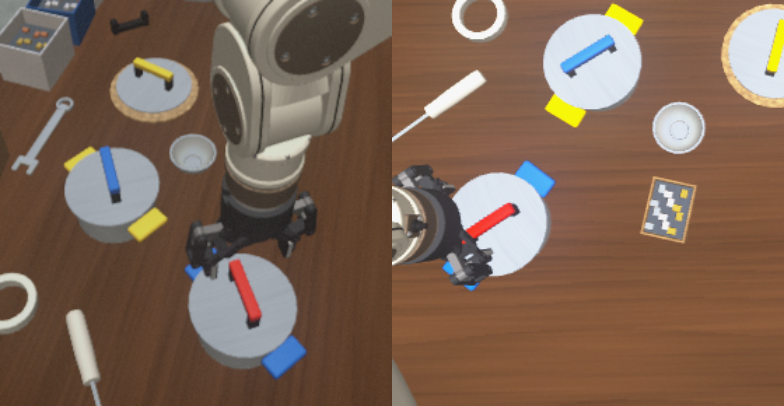

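View pics/e.png

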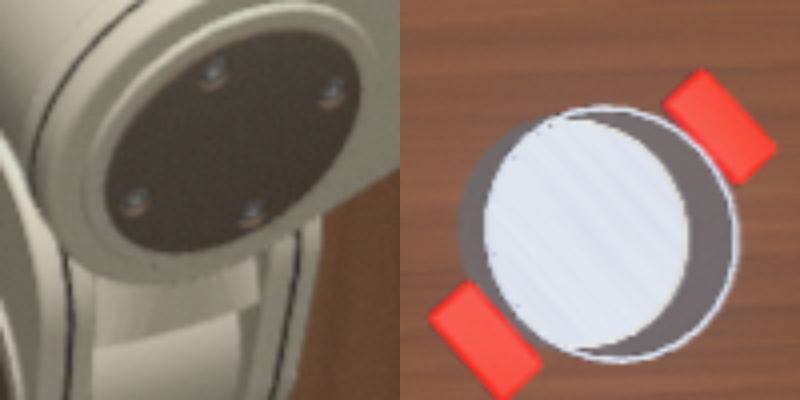

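The yellow lid lies flat and released on the mat. The gripper straddles the red bar. The red pan's rim circle runs from 484 to 739 px and 105 to 362 px in the crop, so its centre is at about (412.7,288.2) in full pixels. Next I grasp red and compute the red pan's centre.

```bash
python3 -m pendant '[[[0,0,-25,0.008,0.006,0,100],[-0.5,0,-50,0.008,0.006,0,100],[-0.5,0,-62,0.008,0.006,0,100],[-0.5,0,-71,0.008,0.006,0,100],[-0.5,0,-75.5,0.008,0.006,0,100],[-0.5,0,-75.5,0.008,0.006,0,100],[-0.5,0,-75.5,0.008,0.006,0,0],[-0.5,0,-75.5,0.008,0.006,0,0],[-0.5,0,-75.5,0.008,0.006,0,0],[-0.5,0,-75.5,0.008,0.006,0,0],[-0.5,0,-75.5,0.008,0.006,0,0],[-0.5,0,-75.5,0.008,0.006,0,0],[-0.5,0,-75.5,0.008,0.006,0,0],[-0.5,0,-75.5,0.008,0.006,0,0]]]' 35
python3 -m pendant '[[[0,0,5,0,0,0,0],[0,0,15,0,0,0,0],[0,0,35,0,0,0,0],[0,0,60,0,0,0,0],[0,0,85,0,0,0,0],[0,0,105,0,0,0,0],[0,0,110,0,0,0,0],[0,0,110,0,0,0,0]]]'
python3 - <<'E'
from h import *
print(back("top",(412.7,288.2),72),back("top",(410.6,288.3),62))
cv2.imwrite("pics/f.png",np.hstack([cv2.resize(camera("side")[130:420,140:420],None,fx=1.4,fy=1.4),cv2.resize(camera("top")[130:420,60:340],None,fx=1.4,fy=1.4)])[:,:,::-1])
E
```

```text
time_s: 13.75
ee_pos: [391.9, 276.6, 272.0]
orientation: [[0.0, 0.846, 0.534], [0.001, 0.534, -0.846], [-1.0, 0.001, -0.001]]
contact_force: [-2.4, -2.0, 5.6]
gripper_width: 0.177
time_s: 14.75
ee_pos: [391.9, 276.6, 381.9]
orientation: [[0.0, 0.846, 0.534], [0.001, 0.534, -0.846], [-1.0, 0.001, -0.001]]
contact_force: [-0.5, 0.3, -1.8]
gripper_width: 0.178
[ 380.31768696 -273.09287886   72.        ] [ 380.10648839 -271.83231587   62.        ]
```

View pics/f.png

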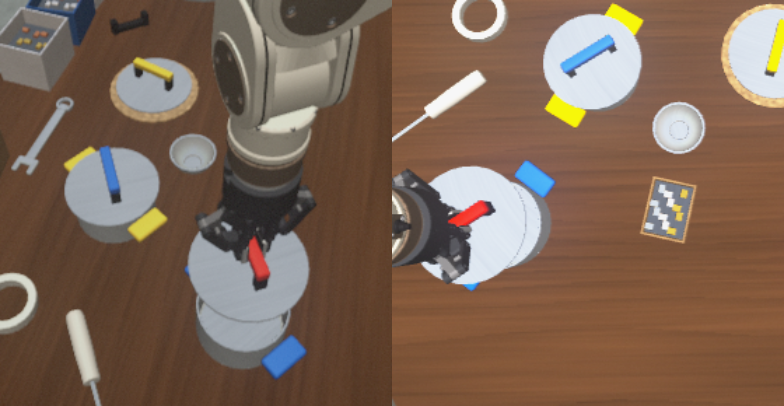

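The red lid is held level. I carry it to the red pan at (381,-272.5) with shift (-10,-549.5) and hover before insertion.

```bash
python3 -m pendant '[[[0,-15,0,0,0,0,0],[-1,-45,0,0,0,0,0],[-2,-90,0,0,0,0,0],[-3,-135,0,0,0,0,0],[-4,-180,0,0,0,0,0],[-5,-225,0,0,0,0,0],[-5,-270,0,0,0,0,0],[-6,-315,0,0,0,0,0],[-7,-360,0,0,0,0,0],[-8,-405,0,0,0,0,0],[-9,-450,0,0,0,0,0],[-10,-490,0,0,0,0,0],[-10,-525,0,0,0,0,0],[-10,-545,-5,0,0,0,0],[-10.4,-549.5,-25,0,0,0,0],[-10.4,-549.5,-55,0,0,0,0],[-10.4,-549.5,-75,0,0,0,0],[-10.4,-549.5,-86,0,0,0,0],[-10.4,-549.5,-86,0,0,0,0],[-10.4,-549.5,-86,0,0,0,0]]]'
python3 - <<'E'
from h import *
t=camera("top");s=camera("side")
cv2.imwrite("pics/g.png",np.hstack([cv2.resize(s[110:210,310:410],None,fx=4,fy=4),cv2.resize(t[230:330,360:460],None,fx=4,fy=4)])[:,:,::-1])
# blue pan, now empty
cv2.imwrite("pics/g2.png",np.hstack([cv2.resize(s[295:395,265:365],None,fx=4,fy=4),cv2.resize(t[240:340,85:185],None,fx=4,fy=4)])[:,:,::-1])
E
```

```text
time_s: 17.35
ee_pos: [381.6, -273.2, 295.8]
orientation: [[-0.0, 0.846, 0.534], [-0.001, 0.534, -0.846], [-1.0, -0.001, 0.001]]
contact_force: [0.1, -0.6, -2.9]
gripper_width: 0.183
```

View pics/g.png

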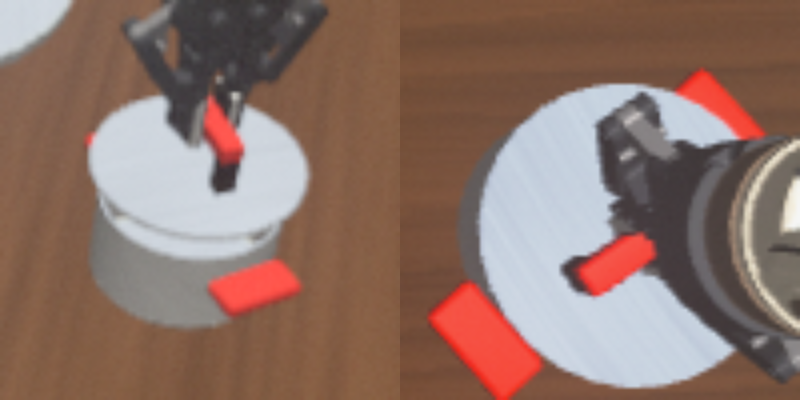

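View pics/g2.png

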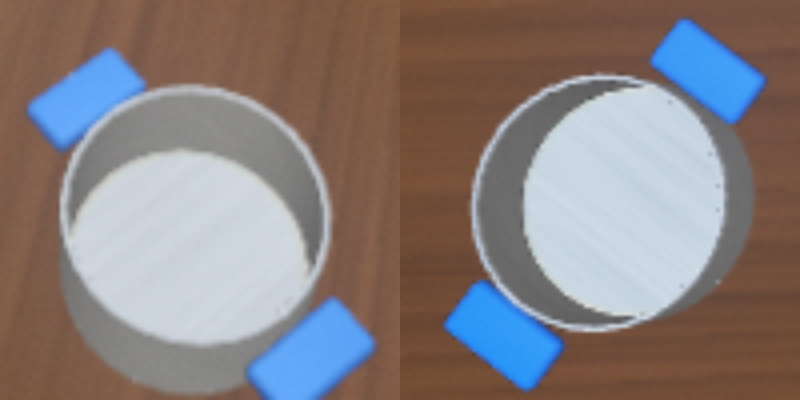

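Red lid hovers over the red pan. In the top crop its disc is centred at (630,235), full pixel (417.2,288.4). The blue pan is empty, with its rim centred at full pixel (134.6,290.1) in top and about (313.5,348) in side.

```bash
python3 - <<'E'
from h import *
print("lid",back("top",(417.2,288.4),106), back("side",(310+198.5/4-.4,110+167/4-.4),106))
print("bluepan",back("top",(134.6,290.1),72),back("side",(313.5,348.3),72))
E
python3 -m pendant '[[[0,0,-5,0,0,0,0],[0,0,-10,0,0,0,0],[0,0,-14,0,0,0,0],[0,0,-17,0,0,0,0],[0,0,-19,0,0,0,0],[0,0,-20,0,0,0,0],[0,0,-20,0,0,0,0],[0,0,-20,0,0,0,0]]]'
```

```text
lid [ 380.13177206 -271.60622616  106.        ] [ 381.98076371 -261.78249714  106.        ]
bluepan [389.95933992 276.37154422  72.        ] [391.06549207 279.56925423  72.        ]
time_s: 18.45
ee_pos: [381.7, -273.3, 276.1]
orientation: [[0.0, 0.846, 0.534], [-0.001, 0.534, -0.846], [-1.0, -0.0, 0.001]]
contact_force: [1.2, 0.4, -2.3]
gripper_width: 0.182
```

The plug is already inside the mouth with no contact force. I seat it in small steps.

```bash
python3 -m pendant '[[[0,0,-1,0,0,0,0],[0,0,-2,0,0,0,0],[0,0,-3,0,0,0,0],[0,0,-3.5,0,0,0,0],[0,0,-3.5,0,0,0,0],[0,0,-3.5,0,0,0,0]]]';python3 -m pendant '[[[0,0,-1,0,0,0,0],[0,0,-1,0,0,0,0],[0,0,-1,0,0,0,0]]]'
```

```text
time_s: 19.2
ee_pos: [381.7, -273.3, 272.6]
orientation: [[0.0, 0.846, 0.534], [-0.002, 0.534, -0.846], [-1.0, -0.0, 0.002]]
contact_force: [-0.7, 0.3, -2.3]
gripper_width: 0.175
time_s: 19.58
ee_pos: [381.8, -273.4, 272.0]
orientation: [[0.001, 0.846, 0.534], [-0.002, 0.534, -0.846], [-1.0, -0.0, 0.002]]
contact_force: [-1.4, 0.1, 2.0]
gripper_width: 0.184
```

Contact came exactly at home height (272). Release, rise and go to the blue lid: shift (241.5,416), turn -0.026.

```bash
python3 -m pendant '[[[0,0,0,0,0,0,40],[0,0,0,0,0,0,100],[0,0,0,0,0,0,100],[0,0,0,0,0,0,100],[0,0,0,0,0,0,100],[0,0,0,0,0,0,100],[0,0,10,0,0,0,100],[0,0,40,0,0,0,100],[0,0,80,0,0,0,100],[0,0,100,0,0,0,100],[0,0,110,0,0,0,100]]]'
python3 -m pendant '[[[12,21,0,0,0,0,100],[41,71,0,0,0,0,100],[70,121,0,0,0,0,100],[99,171,0,0,0,-0.02,100],[128,221,0,0,0,-0.026,100],[157,271,0,0,0,-0.026,100],[186,321,0,0,0,-0.026,100],[215,371,0,0,0,-0.026,100],[232,400,0,0,0,-0.026,100],[241.5,416,-10,0,0,-0.026,100],[241.5,416,-35,0,0,-0.026,100],[241.5,416,-35,0,0,-0.026,100],[241.5,416,-35,0,0,-0.026,100]]]'
python3 - <<'E'
from h import *
t=camera("top");s=camera("side")
cv2.imwrite("pics/i.png",np.hstack([cv2.resize(s[110:310,150:410],None,fx=1.5,fy=1.5),cv2.resize(t[130:330,205:465],None,fx=1.5,fy=1.5)])[:,:,::-1])
E
```

```text
time_s: 20.95
ee_pos: [382.0, -273.6, 384.0]
orientation: [[0.003, 0.846, 0.534], [-0.004, 0.534, -0.846], [-1.0, 0.001, 0.005]]
contact_force: [-1.0, 0.0, -0.2]
gripper_width: 0.998
time_s: 22.58
ee_pos: [623.4, 141.7, 349.3]
orientation: [[0.003, 0.86, 0.511], [-0.004, 0.511, -0.86], [-1.0, 0.0, 0.005]]
contact_force: [-0.1, -0.1, -0.4]
gripper_width: 1.004
```

View pics/i.png

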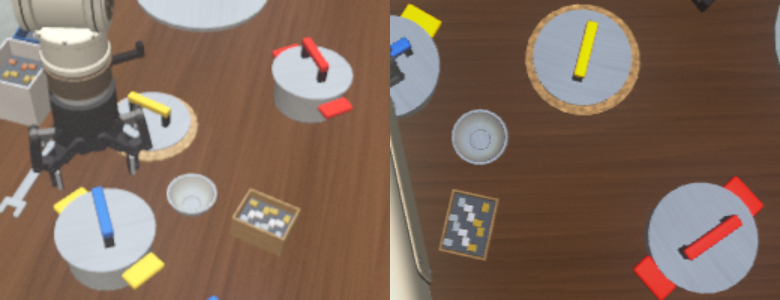

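The red lid is fully home. The gripper is over the blue bar; I grasp and lift.

```bash
python3 -m pendant '[[[0,0.5,-25,0.004,0.003,0,100],[0,0.5,-50,0.004,0.003,0,100],[0,0.5,-64,0.004,0.003,0,100],[0,0.5,-73,0.004,0.003,0,100],[0,0.5,-77.5,0.004,0.003,0,100],[0,0.5,-77.5,0.004,0.003,0,100],[0,0.5,-77.5,0.004,0.003,0,0],[0,0.5,-77.5,0.004,0.003,0,0],[0,0.5,-77.5,0.004,0.003,0,0],[0,0.5,-77.5,0.004,0.003,0,0],[0,0.5,-77.5,0.004,0.003,0,0],[0,0.5,-77.5,0.004,0.003,0,0],[0,0.5,-77.5,0.004,0.003,0,0],[0,0.5,-77.5,0.004,0.003,0,0]]]' 35
python3 -m pendant '[[[0,0,5,0,0,0,0],[0,0,15,0,0,0,0],[0,0,35,0,0,0,0],[0,0,60,0,0,0,0],[0,0,85,0,0,0,0],[0,0,105,0,0,0,0],[0,0,110,0,0,0,0],[0,0,110,0,0,0,0]]]'
```

```text
time_s: 24.42
ee_pos: [623.8, 142.4, 273.0]
orientation: [[0.003, 0.86, 0.511], [0.001, 0.511, -0.86], [-1.0, 0.003, 0.001]]
contact_force: [1.0, 0.2, 2.4]
gripper_width: 0.18
time_s: 25.42
ee_pos: [623.7, 142.3, 383.0]
orientation: [[0.003, 0.86, 0.511], [0.001, 0.511, -0.86], [-1.0, 0.003, 0.001]]
contact_force: [-0.2, 0.2, -1.7]
gripper_width: 0.177
```

Held (273 at home). To the blue pan at about (390.3,277.3): shift (-233.5,135), then hover.

```bash
python3 -m pendant '[[[-13,8,0,0,0,0,0],[-45,26,0,0,0,0,0],[-85,49,0,0,0,0,0],[-125,72,0,0,0,0,0],[-165,95,0,0,0,0,0],[-200,116,0,0,0,0,0],[-225,130,0,0,0,0,0],[-233.5,135,-10,0,0,0,0],[-233.5,135,-35,0,0,0,0],[-233.5,135,-60,0,0,0,0],[-233.5,135,-78,0,0,0,0],[-233.5,135,-87,0,0,0,0],[-233.5,135,-87,0,0,0,0],[-233.5,135,-87,0,0,0,0]]]'
python3 - <<'E'
from h import *
t=camera("top");s=camera("side")
cv2.imwrite("pics/j.png",np.hstack([cv2.resize(s[280:400,255:375],None,fx=3.3,fy=3.3),cv2.resize(t[240:360,75:195],None,fx=3.3,fy=3.3)])[:,:,::-1])
cv2.imwrite("pics/j2.png",np.hstack([cv2.resize(s[225:325,165:265],None,fx=4,fy=4),cv2.resize(t[125:225,150:250],None,fx=4,fy=4)])[:,:,::-1])
E
```

```text
time_s: 27.18
ee_pos: [390.7, 277.4, 296.5]
orientation: [[0.004, 0.86, 0.51], [0.001, 0.51, -0.86], [-1.0, 0.004, 0.001]]
contact_force: [-0.4, 0.6, -2.2]
gripper_width: 0.181
```

View pics/j.png

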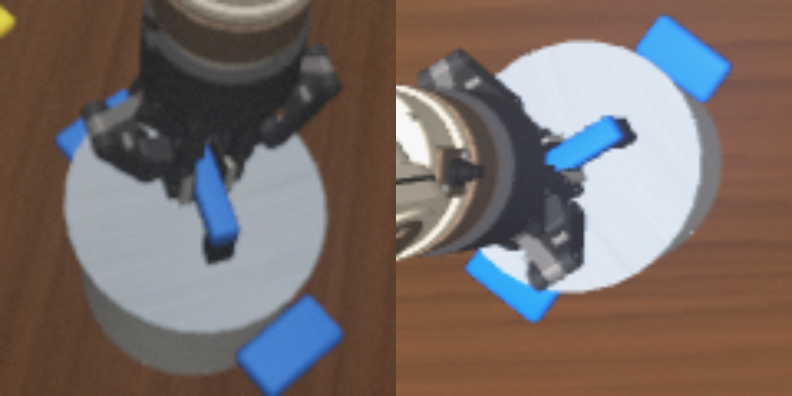

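View pics/j2.png

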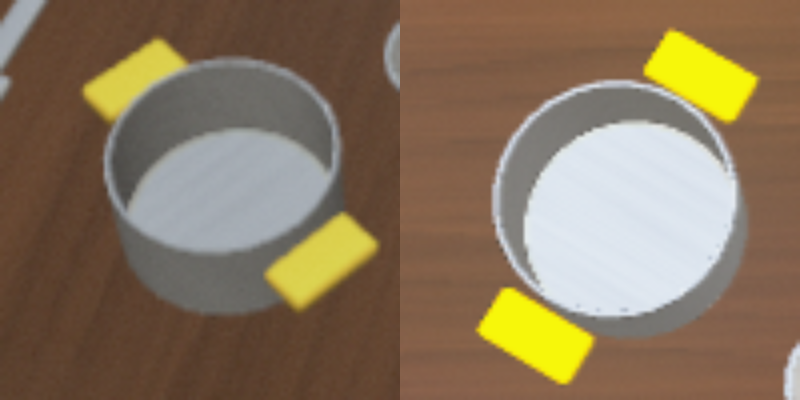

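Blue lid at hover: top-crop disc centre (576,166), full pixel (129.2,290). The empty yellow pan's rim is centred at full pixel (203.4,174.4) in top and (220.5,263.2) in side.

```bash
python3 - <<'E'
from h import *
print("lid",back("top",(129.2,290),107))
print("yelpan",back("top",(203.4,174.4),72),back("side",(220.5,263.2),72))
E
python3 -m pendant '[[[0,0,-5,0,0,0,0],[0,0,-10,0,0,0,0],[0,0,-14,0,0,0,0],[0,0,-17,0,0,0,0],[0,0,-19,0,0,0,0],[0,0,-20,0,0,0,0],[0,0,-20,0,0,0,0],[0,0,-20,0,0,0,0]]]'
```

```text
lid [390.42890179 275.59475134 107.        ]
yelpan [621.73590052 140.74222747  72.        ] [622.9669336  142.65133468  72.        ]
time_s: 28.28
ee_pos: [390.7, 277.5, 276.9]
orientation: [[0.004, 0.86, 0.511], [0.002, 0.511, -0.86], [-1.0, 0.005, 0.001]]
contact_force: [-0.3, -0.9, -2.2]
gripper_width: 0.175
```

```bash
python3 -m pendant '[[[0,0,-1,0,0,0,0],[0,0,-2,0,0,0,0],[0,0,-3,0,0,0,0],[0,0,-3.5,0,0,0,0],[0,0,-3.5,0,0,0,0],[0,0,-3.5,0,0,0,0]]]';python3 -m pendant '[[[0,0,-1,0,0,0,0],[0,0,-1,0,0,0,0],[0,0,-1,0,0,0,0]]]'
```

```text
time_s: 29.02
ee_pos: [390.7, 277.5, 273.4]
orientation: [[0.004, 0.86, 0.511], [0.002, 0.511, -0.86], [-1.0, 0.005, 0.001]]
contact_force: [0.5, -0.0, -2.1]
gripper_width: 0.178
time_s: 29.4
ee_pos: [390.8, 277.6, 273.0]
orientation: [[0.005, 0.86, 0.511], [0.002, 0.511, -0.86], [-1.0, 0.006, 0.001]]
contact_force: [-1.7, -0.9, 5.3]
gripper_width: 0.179
```

Contact at the same 273 mm as its home height, so it is seated. Release, rise and return to the yellow lid on the mat: shift (252.5,-411.5), turn +0.747.

```bash
python3 -m pendant '[[[0,0,0,0,0,0,40],[0,0,0,0,0,0,100],[0,0,0,0,0,0,100],[0,0,0,0,0,0,100],[0,0,0,0,0,0,100],[0,0,0,0,0,0,100],[0,0,10,0,0,0,100],[0,0,40,0,0,0,100],[0,0,80,0,0,0,100],[0,0,100,0,0,0,100],[0,0,110,0,0,0,100]]]'
python3 -m pendant '[[[13,-21,0,0,0,0.1,100],[43,-70,0,0,0,0.25,100],[73,-119,0,0,0,0.4,100],[103,-168,0,0,0,0.55,100],[133,-217,0,0,0,0.7,100],[163,-266,0,0,0,0.747,100],[193,-315,0,0,0,0.747,100],[223,-363,0,0,0,0.747,100],[243,-396,0,0,0,0.747,100],[252.5,-411.5,-20,0,0,0.747,100],[252.5,-411.5,-60,0,0,0.747,100],[252.5,-411.5,-90,0,0,0.747,100],[252.5,-411.5,-90,0,0,0.747,100],[252.5,-411.5,-90,0,0,0.747,100]]]'
python3 - <<'E'
from h import *
t=camera("top");s=camera("side")
cv2.imwrite("pics/k.png",np.hstack([cv2.resize(s[110:400,140:400],None,fx=1.5,fy=1.5),cv2.resize(t[110:400,60:320],None,fx=1.5,fy=1.5)])[:,:,::-1])
E
```

```text
time_s: 30.78
ee_pos: [391.0, 277.8, 385.0]
orientation: [[0.008, 0.86, 0.511], [0.004, 0.511, -0.86], [-1.0, 0.009, 0.0]]
contact_force: [-0.0, 0.0, -0.0]
gripper_width: 0.997
time_s: 32.52
ee_pos: [643.6, -133.0, 295.5]
orientation: [[0.003, 0.283, 0.959], [0.008, 0.959, -0.283], [-1.0, 0.009, 0.001]]
contact_force: [-0.0, -0.1, 1.0]
gripper_width: 1.0
```

View pics/k.png

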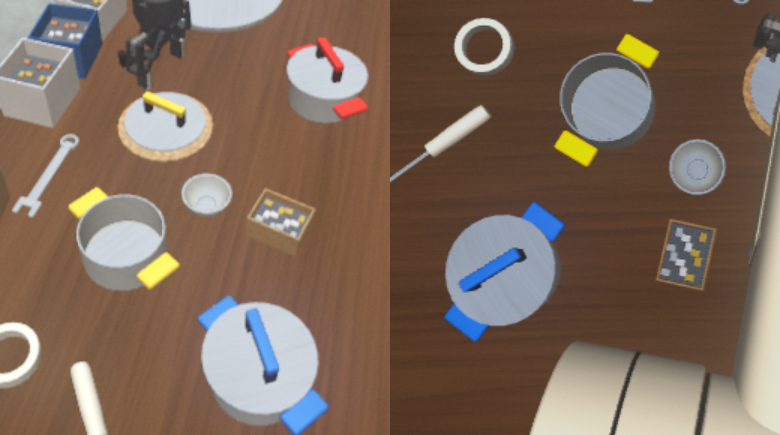

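The blue lid is home, and the yellow pan, bowl and carton are undisturbed. Grasp the yellow lid and lift.

```bash
python3 -m pendant '[[[0,-1,-25,-0.008,0.003,0,100],[0,-1,-50,-0.008,0.003,0,100],[0,-1,-66,-0.008,0.003,0,100],[0,-1,-75,-0.008,0.003,0,100],[0,-1,-79.5,-0.008,0.003,0,100],[0,-1,-79.5,-0.008,0.003,0,100],[0,-1,-79.5,-0.008,0.003,0,0],[0,-1,-79.5,-0.008,0.003,0,0],[0,-1,-79.5,-0.008,0.003,0,0],[0,-1,-79.5,-0.008,0.003,0,0],[0,-1,-79.5,-0.008,0.003,0,0],[0,-1,-79.5,-0.008,0.003,0,0],[0,-1,-79.5,-0.008,0.003,0,0],[0,-1,-79.5,-0.008,0.003,0,0]]]' 35
python3 -m pendant '[[[0,0,5,0,0,0,0],[0,0,15,0,0,0,0],[0,0,35,0,0,0,0],[0,0,65,0,0,0,0],[0,0,95,0,0,0,0],[0,0,125,0,0,0,0],[0,0,150,0,0,0,0],[0,0,165,0,0,0,0],[0,0,165,0,0,0,0],[0,0,165,0,0,0,0]]]'
```

```text
time_s: 34.38
ee_pos: [644.1, -134.5, 217.6]
orientation: [[0.003, 0.283, 0.959], [-0.001, 0.959, -0.283], [-1.0, 0.0, 0.003]]
contact_force: [-0.1, -0.2, 3.1]
gripper_width: 0.179
time_s: 35.62
ee_pos: [643.9, -134.4, 381.3]
orientation: [[0.001, 0.283, 0.959], [-0.0, 0.959, -0.283], [-1.0, 0.0, 0.001]]
contact_force: [-0.1, -0.5, -3.1]
gripper_width: 0.18
```

To the yellow pan at (622.3,141.5): shift (-21.5,276). Expected home TCP height is 273.6.

```bash
python3 -m pendant '[[[-1,15,0,0,0,0,0],[-4,45,0,0,0,0,0],[-7,85,0,0,0,0,0],[-10,125,0,0,0,0,0],[-13,165,0,0,0,0,0],[-16,205,0,0,0,0,0],[-19,245,0,0,0,0,0],[-21,268,0,0,0,0,0],[-21.5,276,-10,0,0,0,0],[-21.5,276,-35,0,0,0,0],[-21.5,276,-60,0,0,0,0],[-21.5,276,-77,0,0,0,0],[-21.5,276,-84,0,0,0,0],[-21.5,276,-84,0,0,0,0],[-21.5,276,-84,0,0,0,0]]]'
python3 - <<'E'
from h import *
t=camera("top");s=camera("side")
cv2.imwrite("pics/l.png",np.hstack([cv2.resize(s[205:325,155:275],None,fx=3.3,fy=3.3),cv2.resize(t[115:235,140:260],None,fx=3.3,fy=3.3)])[:,:,::-1])
E
```

```text
time_s: 37.5
ee_pos: [622.8, 141.3, 298.1]
orientation: [[0.003, 0.284, 0.959], [0.0, 0.959, -0.284], [-1.0, 0.001, 0.003]]
contact_force: [-0.2, 0.2, -0.7]
gripper_width: 0.176
```

View pics/l.png

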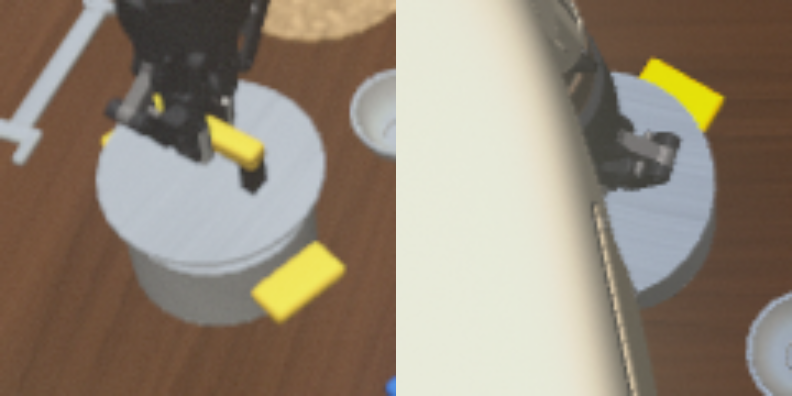

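Side view: the lid is level over the yellow pan, with its disc spanning 96–326 px (centre u≈218.6). I lower it and compare with the predicted projection.

```bash
python3 - <<'E'
from h import *
print(proj("side",(622.3,141.5,106)))
E
python3 -m pendant '[[[0,0,-5,0,0,0,0],[0,0,-10,0,0,0,0],[0,0,-14,0,0,0,0],[0,0,-17,0,0,0,0],[0,0,-19,0,0,0,0],[0,0,-20,0,0,0,0],[0,0,-20,0,0,0,0],[0,0,-20,0,0,0,0]]]'
```

```text
[219.44272322 253.47087254]
time_s: 38.6
ee_pos: [622.8, 141.6, 278.5]
orientation: [[0.003, 0.283, 0.959], [0.0, 0.959, -0.283], [-1.0, 0.001, 0.003]]
contact_force: [0.3, 0.2, -2.5]
gripper_width: 0.176
```

```bash
python3 -m pendant '[[[0,0,-1,0,0,0,0],[0,0,-2,0,0,0,0],[0,0,-3,0,0,0,0],[0,0,-4,0,0,0,0],[0,0,-4,0,0,0,0],[0,0,-4,0,0,0,0]]]';python3 -m pendant '[[[0,0,-1,0,0,0,0],[0,0,-1,0,0,0,0],[0,0,-1,0,0,0,0]]]'
```

```text
time_s: 39.35
ee_pos: [622.8, 141.6, 274.5]
orientation: [[0.003, 0.283, 0.959], [0.0, 0.959, -0.283], [-1.0, 0.001, 0.003]]
contact_force: [0.3, 0.1, -1.7]
gripper_width: 0.178
time_s: 39.72
ee_pos: [622.9, 141.6, 273.6]
orientation: [[0.004, 0.283, 0.959], [0.0, 0.959, -0.283], [-1.0, 0.001, 0.003]]
contact_force: [-0.6, 0.9, -1.2]
gripper_width: 0.177
```

```bash
python3 -m pendant '[[[0,0,-0.7,0,0,0,0],[0,0,-0.7,0,0,0,0],[0,0,-0.7,0,0,0,0]]]'
```

```text
time_s: 40.1
ee_pos: [622.8, 141.6, 273.6]
orientation: [[0.004, 0.283, 0.959], [0.001, 0.959, -0.283], [-1.0, 0.002, 0.004]]
contact_force: [-2.2, 0.4, 5.2]
gripper_width: 0.181
```

Seated at 273.6 as predicted. I release, retreat upward and off to the side, and look.

```bash
python3 -m pendant '[[[0,0,0,0,0,0,40],[0,0,0,0,0,0,100],[0,0,0,0,0,0,100],[0,0,0,0,0,0,100],[0,0,0,0,0,0,100],[0,0,0,0,0,0,100],[0,0,10,0,0,0,100],[0,0,40,0,0,0,100],[0,0,80,0,0,0,100],[0,0,110,0,0,0,100],[-40,-50,120,0,0,0,100],[-80,-100,120,0,0,0,100],[-120,-150,120,0,0,0,100],[-150,-190,120,0,0,0,100],[-170,-200,120,0,0,0,100],[-170,-200,120,0,0,0,100],[-170,-200,120,0,0,0,100],[-170,-200,120,0,0,0,100]]]'
python3 - <<'E'
from h import *
t=camera("top");s=camera("side")
cv2.imwrite("pics/m.png",np.hstack([cv2.resize(s[100:420,140:420],None,fx=1.4,fy=1.4),cv2.resize(t[100:420,60:340],None,fx=1.4,fy=1.4)])[:,:,::-1])
for n,im in(("top",t),("side",s)):
  for c in("red","blue","yellow"):
    print(n,c,[(b[0].tolist(),b[1],back(n,b[0],119)[:2].round().tolist()) for b in blobs(n,c,im)])
E
```

```text
time_s: 42.35
ee_pos: [453.6, -57.8, 393.7]
orientation: [[0.005, 0.282, 0.959], [0.001, 0.959, -0.282], [-1.0, 0.002, 0.004]]
contact_force: [0.2, -0.3, 0.9]
gripper_width: 1.006
top red [([441.2, 259.5], 274, [433.0, -317.0]), ([422.0, 286.6], 307, [383.0, -277.0])]
top blue [([162.1, 256.9], 353, [451.0, 211.0]), ([126.0, 289.5], 361, [392.0, 278.0]), ([109.8, 325.3], 308, [327.0, 306.0])]
top yellow [([226.0, 142.5], 270, [673.0, 88.0]), ([198.6, 168.1], 320, [623.0, 142.0]), ([183.3, 209.3], 327, [541.0, 172.0])]
side red [([359.6, 145.4], 154, [384.0, -270.0]), ([373.5, 181.6], 197, [334.0, -144.0])]
side blue [([283.7, 317.4], 184, [455.0, 257.0]), ([314.4, 336.5], 292, [393.0, 279.0]), ([342.4, 384.9], 463, [331.0, 351.0]), ([15.7, 383.5], 69, [850.0, 481.0])]
side yellow [([216.7, 252.7], 80, [624.0, 150.0]), ([245.5, 294.3], 71, [537.0, 228.0])]
```

View pics/m.png

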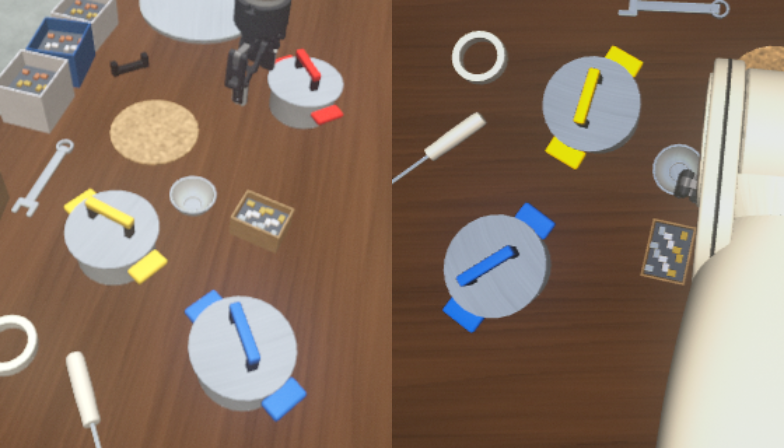

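All three lids sit flat on the pans of their own colour, and the pan grips are at their original pixels. The mat is empty and the arm is clear of everything.

```bash
python3 -c "
from workcell import r
print(r.hand_in())"
```

```text
the job is handed in; nothing more can be done
None
```

All three lids are on the pans of their own colour, and I handed the job in at about 42 s of the 112 s allowed. I parked the yellow lid flat on the cork mat and let go of it. Then red went onto the red pan, blue onto the blue pan, and yellow from the mat onto the yellow pan.

**Seating:** each lid was lowered in small steps to a light touch (about 4–8 N). On red and blue this came at the height expected for a lid fully home, within about 1 mm. On yellow, the first touch at that height showed almost no force. One more 0.7 mm step met resistance without the lid going lower.

**Last pictures:** all lids look level and home, and the mat is empty. The visible pan grips are within about 1 px of where they started. The bowl and carton look undisturbed, though I checked those only by eye.

**Not fully confirmed:** in the final pictures the arm partly hid the red lid from the top camera and the jaws were near it in the side view. The top reading of its bar was therefore about 5 mm off the side one. Earlier unobstructed pictures from both cameras showed it fully home.

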